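# Draw the tube adapter out of the rotor bucket with the extraction hook

### The arm

A 7-joint arm with a two-finger parallel gripper is mounted at the origin on the work surface. World frame = base frame: x ahead of the robot, y to its left, z up, the work surface at z = 0. Lengths are in m, angles in rad, forces in N, time in s.
With the tool pointing down it reaches from about 0.425 to 0.925 m from the base axis. Payload 6.8 kg.
Tool frame: the origin (TCP) lies on the mounting face of the last link; the fingertips stand 173 mm ahead of it and the grasp point (between the pads) lies 155 mm ahead of it (grip_point_offset is the distance from the TCP to the grasp point, in m); x points along the fingers, z is the direction in which the jaws open and shut, and the axes are right-handed (so a half turn about x gives the same grasp; the last joint's range is limited). The gripper opens to 85 mm and grips with 20 to 120 N. Pads are 22 mm wide; open, the fingers measure 114 mm over their backs; the gripper's body (76 mm by 85 mm) begins 54 mm behind the grasp point. The pads swing forward as they close: fully open they stand 13 mm farther back than shut.
Start: joints at [0.998, 0.477, 0.022, 1.555, -0.011, 1.109, -0.083], TCP at [0.303, -0.603, 0.405] pointing down, gripper open.
Joint ranges: [-2.96, 2.96], [-0.34, 2.1], [-1.41, 1.46], [0.24, 2.44], [-1.37, 4.51], [0.17, 1.92], [-2.96, 2.96]. Speed limits (rad/s): [2.39, 2.39, 3.14, 3.14, 3.14, 3.14, 3.14].

### API

Orientations are given as a rotation vector (axis times angle).
In Python, from bench import * gives the robot as it stands. The module is installed in compiled form; this text tells all that it offers.
- The arm moves only by the tool servo_tool, never from a script. Its argument "motion" is a list of rows, each a list of 5 numbers: the shift along the tool's x, y, z in m, then the turn about the tool's x in degrees, then the gripper command: -1 is fully open, 1 is shut, values between are in proportion. In form: [[dx, dy, dz, turn, fingers], ...]. A call has 1 to 8 rows; each row is the pose to reach, as a shift and turn from the pose measured when the call began, along the tool's axes at that moment; what a row does not reach only later rows make up. A row lasts 1/10 s, in which the tool goes at most 50 mm and 8.59 degrees, less where a joint would pass 70% of its speed; a pose out of reach is approached as far as the arm can. A call with a gripper value outside its range is refused whole. The fingers move at their own pace and stop on an object; "force" is the grip in N (left out, the last holds). Time passes only in rows, so rows that repeat a pose let the fingers close. It gives the time, the measured TCP pose, the force and the opening at its end, in the units of the state.
- get_obs(): the state, without advancing time (a new reading comes with each control period).
- grab_frame(name): name is "scene" or "top" or "wrist"; returns the picture (400x640x3 uint8, red, green, blue); there is no depth.
- camera_params(name): a dict with "mtx" (3x3 intrinsics, pixels), "world_to_cam" (4x4, takes a point from world to camera coordinates); the wrist camera has in their place "T_tool_cam" (4x4, takes a point from camera to tool coordinates, whose origin is the TCP and whose axes are the tool frame's). Camera axes: x right, y down, z forward; pixel columns grow to the right and rows downward; lengths in m; the calibration is good to about 2 mm. A picture is of the moment at which its call begins: read the wrist's pose just before it. camera_params takes no time and is no camera call.
- hand_in(): hands the job in, once; it reports no verdict.
The state is a dict: "clock": time; "joints": joint angles; "qvel": joint speeds; "tau": joint torques, N m; "tcp_pos": TCP position; "orientation": TCP orientation; "contact_force": force on the tool from outside, world axes, zero at the start; "moment": the same for the moment, N m; "grip_width": finger opening in m.
Only numpy, scipy, OpenCV 4.12 (cv2) and the standard library are available. Lean on these libraries where they do the work, as an engineer would, in place of code of your own. Each camera call takes 0.05 s, during which the arm holds its last target. There are 200 camera calls.

### The job

One round-bottomed adapter with sample tubes is still down in one of the four buckets of the centrifuge rotor. Take the T-handled hook from its stand, catch the adapter's wire loop, draw it up out of the bucket and lower it gently into the empty ring support so that it stands upright on the seat, touching it with nothing but the hook. Unhook it, hang the hook back in its fork stand, let go, and leave everything else where it is.

Things in the scene. Friction and masses are not known exactly. Their poses are not given: they have to be found in the camera images.
- adapter: the adapter to take out: white plastic, 58 mm diameter, 62 mm tall, about 0.16 kg, bottom a hemisphere, heavy at its foot, with four capped sample tubes sunk in its top and a fixed loop of 4 mm steel wire over the top. Origin: lowest point of the bottom; z: its axis, towards the loop. The loop lies in its own y-z plane, so a hook passes under it along the adapter's x, from either side
- adapter_loop (a point): centre of the wire at the loop's peak, 92 mm above the adapter's origin. Under it 28 mm are open down to the adapter's top (caps 2 mm higher); from there the wire slopes 30 degrees down to its upright legs at y = +-24 mm. It starts about 28 mm below the bucket's mouth; the adapter stands loose in the bucket and may lean a few degrees
- hook_tool: the extraction hook, 0.13 kg, hung upright in its stand: black bar handle, 12 mm steel neck, round flange (28 mm diameter, 4 mm thick), then a 5 mm steel shaft ending in a J hook. Origin: on the shaft's axis, at the hook's lowest point; z up the shaft. The hook turns up towards the tool's +x: its 5 mm tip stands 14 mm from the shaft, centre to centre (9 mm throat), and ends 15 mm above the origin
- hook_throat (a point): bottom of the hook's throat, where a caught wire rests: 7 mm along the tool's x and 5 mm above its origin
- hook_handle (a point): middle of the handle, 108 mm above the tool's origin; the handle is a bar 74 mm long (along the tool's x), 18 mm thick (along the tool's y) and 26 mm tall
- hook_flange (a point): centre of the flange's underside, which rests on the fork; 58 mm above the tool's origin
- tool_stand: the hook's fixed stand: white round foot, short post, level steel fork. Origin: on the bench straight below the fork's seat. The fork opens towards the stand's -x; its prongs run along x, 8 mm wide, 16 mm apart, and end in lips 4 mm high, 26 mm from the seat. The foot (12 mm thick, 55 mm radius) is centred 30 mm, the post 60 mm, towards +x
- fork_seat (a point): the seat: middle of the gap, level with the top of the prongs, 95 mm above the bench; hung up, the flange's underside lies on it
- ring_free: the empty ring support: fixed, a round foot of 90 mm diameter with a rubber seat pad (60 mm diameter, top 10 mm above the bench) and an upper steel ring (66 mm bore, 78 mm outside, 40 to 52 mm above the bench) on three posts. Origin: on the bench, at its axis. An adapter seated in it has its lowest point 10 mm above the bench
- ring_used: the other, identical ring support, in which another adapter already stands
- adapter2: that other adapter, identical; leave it there
- rotor: the fixed swing-out rotor: a hub with a nut (top 138 mm above the bench), four arms and four upright aluminium buckets, 110 mm from the rotor's axis along its +x, +y, -x and -y. Each bucket is a bore of 65 mm diameter (79 mm over the rim), mouth 130 mm and flat floor 10 mm above the bench. The adapter is in the +x bucket, the others are empty. Origin: on the bench, at the rotor's axis
- tipbox_a: closed pipette-tip box, 122 x 84 x 72 mm, loose bystander
- tipbox_b: another such box
- bottle: jar with a blue cap, 66 mm diameter, 130 mm tall, loose bystander
- marker: marker pen, 140 mm long, lying on the notebook, loose bystander

How it is judged:
By the outcome, as a careful person would: the job done as asked, in the order asked, and still so for the second after the job is handed in, with the robot touching nothing.
It also fails if it takes over 72 s, if anything falls off the work surface, if the arm or the gripper's body presses on something with over 40 N, if the wrist force passes 120 N, or if a joint passes its speed limit or range.

## Working session

There is one attempt and no reset: what is moved stays moved. The work goes in short steps, Python scripts to look and compute and a tool call to move; the robot and the scene stay as the last step left them, time stands still between calls to the robot, and variables do not carry over. Pictures are saved under pics/ and viewed, about 8 in all and at most 12, crops included, and the job is handed in when it is done.

Besides the shell and the picture viewer there is one more tool, called after "Emit:" by a JSON object that holds its "op" and its "data". servo_tool: Moves the arm, as the interface text tells. Its arguments: {"type":"object","properties":{"motion":{"type":"array","items":{"type":"array","items":{"type":"number"}}},"force":{"type":"number"}},"required":["motion"]}

```bash
mkdir -p pics
python3 - <<'E'
from bench import *
import cv2,numpy as np
o=get_obs();print({k:np.round(v,3) for k,v in o.items()})
for n in["scene","top"]:
    f=grab_frame(n);cv2.imwrite(f"pics/{n}0.png",f[:,:,::-1])
for n in["scene","top","wrist"]:
    print(n,camera_params(n))
E
```

```text
{'clock': np.float64(0.0), 'joints': array([ 0.998,  0.478,  0.022,  1.556, -0.012,  1.109, -0.083]), 'qvel': array([ 0.001,  0.001, -0.001,  0.   , -0.   ,  0.001,  0.   ]), 'tau': array([ 0.0000e+00, -5.9645e+01,  1.6080e+00, -2.8120e+01,  1.2000e-02,
        9.0000e-03,  0.0000e+00]), 'tcp_pos': array([ 0.302, -0.603,  0.404]), 'orientation': array([ 0.861,  1.396, -0.86 ]), 'contact_force': array([-0.04 , -0.225, -0.137]), 'moment': array([-0.035,  0.037, -0.028]), 'grip_width': np.float64(0.086)}
scene {'mtx': array([[507.80431548,   0.        , 318.16968534],
       [  0.        , 507.80431548, 199.65186326],
       [  0.        ,   0.        ,   1.        ]]), 'world_to_cam': array([[-0.41653206,  0.90899908, -0.01489016,  0.23886581],
       [ 0.56830265,  0.24756025, -0.78469486, -0.22096873],
       [-0.70960069, -0.33531269, -0.61970336,  1.59049725],
       [ 0.        ,  0.        ,  0.        ,  1.        ]])}
top {'mtx': array([[400.02462789,   0.        , 318.87922244],
       [  0.        , 400.02462789, 200.34826779],
       [  0.        ,   0.        ,   1.        ]]), 'world_to_cam': array([[-0.01673941, -0.99968554, -0.01867116,  0.00777772],
       [-0.98577404,  0.01962415, -0.16692641,  0.56436574],
       [ 0.16724032,  0.01561129, -0.98579256,  1.01704047],
       [ 0.        ,  0.        ,  0.        ,  1.        ]])}
wrist {'mtx': array([[279.85215564,   0.        , 318.95225106],
       [  0.        , 279.85215564, 202.86906293],
       [  0.        ,   0.        ,   1.        ]]), 'T_tool_cam': array([[ 6.57999624e-04, -2.72464993e-01,  9.62165472e-01,
         3.07675134e-02],
       [ 5.01822770e-04, -9.62165469e-01, -2.72465335e-01,
         6.85470803e-02],
       [ 9.99999658e-01,  6.62118631e-04, -4.96375380e-04,
         7.81567008e-04],
       [ 0.00000000e+00,  0.00000000e+00,  0.00000000e+00,
         1.00000000e+00]])}
```

View pics/top0.png

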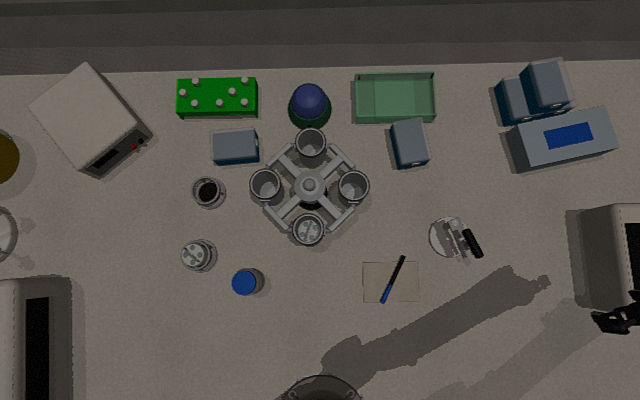

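View pics/scene0.png

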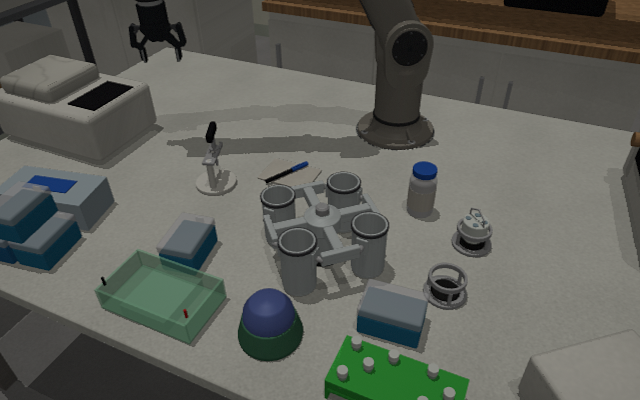

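```bash
cat > h.py <<'E'
from bench import *
import cv2,numpy as np
from scipy.spatial.transform import Rotation as Rn
def cam(name,o=None):
    p=camera_params(name)
    if name=="wrist":
        o=o or get_obs()
        T=np.eye(4);T[:3,:3]=Rn.from_rotvec(o["orientation"]).as_matrix();T[:3,3]=o["tcp_pos"]
        return p["mtx"],np.linalg.inv(T@p["T_tool_cam"])
    return p["mtx"],p["world_to_cam"]
def ray(c,px,z):
    K,W=c;C=np.linalg.inv(W);d=C[:3,:3]@np.linalg.inv(K)@[px[0],px[1],1];o=C[:3,3]
    return o+d*(z-o[2])/d[2]
def proj(c,P):
    K,W=c;q=K@(W[:3,:3]@np.array(P,float)+W[:3,3]);return q[:2]/q[2]
def tri(obs):
    A=np.zeros((3,3));b=np.zeros(3)
    for (K,W),px in obs:
        C=np.linalg.inv(W);d=C[:3,:3]@np.linalg.inv(K)@[px[0],px[1],1];d/=np.linalg.norm(d)
        M=np.eye(3)-np.outer(d,d);A+=M;b+=M@C[:3,3]
    return np.linalg.solve(A,b)
def axes(o): return Rn.from_rotvec(o["orientation"]).as_matrix()
E
python3 - <<'E'
from h import *
o=get_obs();print(axes(o).round(3))
c=cam("top")
for n,p,z in[("bucket",(309,229),.13),("hub",(312,185),.138),("b-x",(311,142),.13),("by",(265,185),.13),("b-y",(354,185),.13),("ring",(208,191),.052),("handle",(473,243),.158),("used",(197,253),.08)]:
    print(n,ray(c,p,z).round(3))
t=cv2.imread("pics/top0.png");s=cv2.imread("pics/scene0.png")
z=lambda i,x,y,w,h:cv2.resize(i[y:y+h,x:x+w],(400,300),interpolation=cv2.INTER_CUBIC)
cv2.imwrite("pics/m.png",np.vstack([np.hstack([z(t,415,205,80,60),z(t,269,200,80,60)]),np.hstack([z(t,168,162,80,60),z(s,180,110,80,60)])]))
E
```

```text
[[-0.001  0.894  0.448]
 [ 0.001  0.448 -0.894]
 [-1.    -0.    -0.002]]
bucket [0.48  0.021 0.13 ]
hub [0.588 0.012 0.138]
b-x [0.7   0.013 0.13 ]
by [0.592 0.129 0.13 ]
b-y [ 0.587 -0.091  0.13 ]
ring [0.595 0.293 0.052]
handle [ 0.438 -0.361  0.158]
used [0.43  0.308 0.08 ]
```

View pics/m.png

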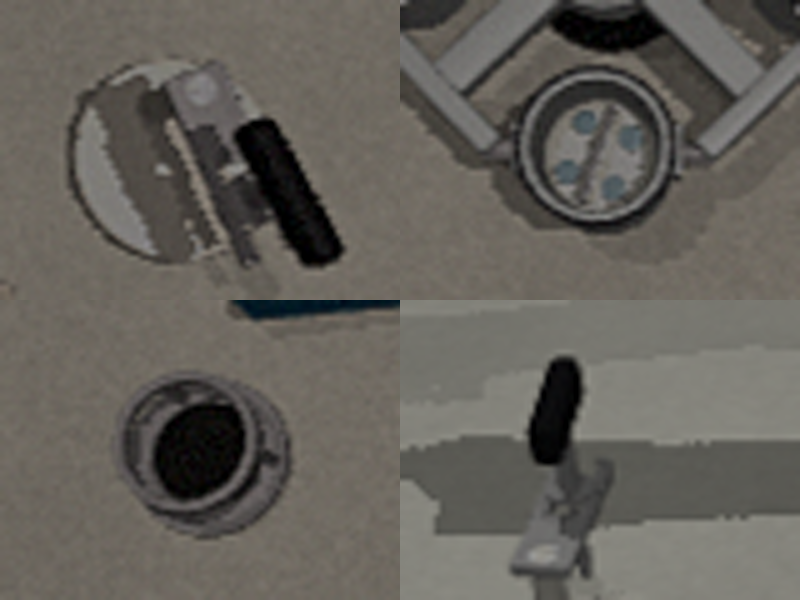

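Emit:
{"op": "servo_tool", "data": {"motion": [[0,0.03,-0.034,0,-1],[0,0.06,-0.07,0,-1],[0,0.095,-0.105,0,-1],[0,0.13,-0.14,0,-1],[0,0.16,-0.175,0,-1],[0,0.19,-0.21,0,-1],[0,0.22,-0.24,0,-1],[0,0.24,-0.265,0,-1]]}}

```text
clock: 0.9
tcp_pos: [0.3989, -0.2559, 0.4041]
orientation: [0.86, 1.396, -0.858]
contact_force: [0.8, -0.1, 0.1]
grip_width: 0.0851
```

Emit:
{"op": "servo_tool", "data": {"motion": [[0,0.03,-0.034,0,-1],[0,0.06,-0.07,0,-1],[0,0.095,-0.105,0,-1],[0,0.13,-0.14,0,-1],[0,0.16,-0.17,0,-1],[0,0.19,-0.205,0,-1],[0,0.195,-0.21,0,-1],[0,0.195,-0.21,0,-1]]}}

```text
clock: 1.7
tcp_pos: [0.4784, 0.021, 0.4044]
orientation: [0.857, 1.398, -0.855]
contact_force: [-0.0, 0.3, -0.6]
grip_width: 0.0855
```

Run:
```python
from h import *
o=get_obs();c=cam("wrist",o);f=grab_frame("wrist");cv2.imwrite("pics/wb.png",f[:,:,::-1])
np.savez("pics/wb.npz",K=c[0],W=c[1])
print(o["clock"],o["tcp_pos"].round(4),o["contact_force"].round(2),proj(c,(.478,.016,.102)),proj(c,(.478,.016,.13)))
u,v=proj(c,(.478,.016,.11)).astype(int)
im=f[:,:,::-1];x=max(u-80,0);y=min(max(v-60,0),280)
print(x,y);cv2.imwrite("pics/wbc.png",cv2.resize(im[y:y+120,x:x+160],(800,600),interpolation=cv2.INTER_CUBIC))
```

```text
1.7 [0.4784 0.021  0.4044] [-0.04  0.31 -0.58] [323.40597695 197.34786223] [323.77769027 205.17877634]
243 139
```

View pics/wbc.png

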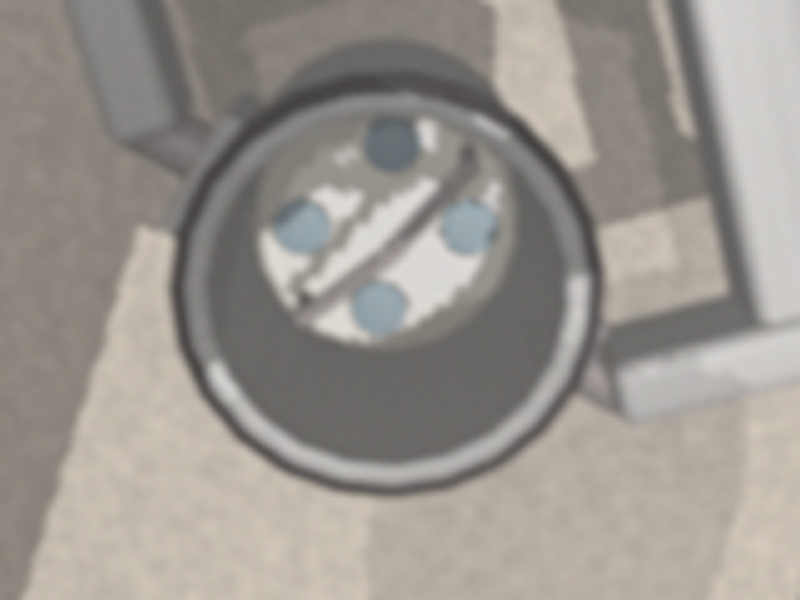

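Run:
```python
from h import *
d=np.load("pics/wb.npz");c=(d["K"],d["W"])
g=lambda p,z:ray(c,(243+p[0]/5,139+p[1]/5),z)
print("rim",g((388,283),.13).round(4))
caps=np.array([g(p,.074) for p in[(392,142),(301,226),(469,227),(380,306)]]);print(caps.round(4),caps.mean(0).round(4))
a,b=g((305,300),.072),g((468,155),.072);print("legs",a,b,(a+b)/2,np.linalg.norm(a-b),np.degrees(np.arctan2(*(b-a)[1::-1])))
for p in[(385,250),(400,238),(415,222)]:print("peak?",g(p,.102).round(4))
e=caps[2]-caps[1];f=caps[0]-caps[3];print([np.degrees(np.arctan2(x[1],x[0])) for x in(e,f)])
```

```text
rim [0.4847 0.0226 0.13  ]
[[0.5002 0.0295 0.074 ]
 [0.4748 0.0388 0.074 ]
 [0.4913 0.006  0.074 ]
 [0.4665 0.0152 0.074 ]] [0.4832 0.0224 0.074 ]
legs [0.45962703 0.03048432 0.072     ] [0.50491154 0.01337963 0.072     ] [0.48226929 0.02193197 0.072     ] 0.04840720254477793 -20.692359534853868
peak? [0.4841 0.0229 0.102 ]
peak? [0.4876 0.0214 0.102 ]
peak? [0.4918 0.0202 0.102 ]
[np.float64(-63.28660647972593), np.float64(22.986414494922634)]
```

Emit:
{"op": "servo_tool", "data": {"motion": [[0,0.035,-0.03,0,-1],[0,0.07,-0.06,0,-1],[0,0.105,-0.09,0,-1],[0,0.14,-0.12,0,-1],[0,0.18,-0.155,0,-1],[0,0.22,-0.19,0,-1],[0,0.22,-0.19,0,-1],[0,0.22,-0.19,0,-1]]}}

```text
clock: 2.55
tcp_pos: [0.5893, 0.2877, 0.4034]
orientation: [0.857, 1.398, -0.859]
contact_force: [-0.7, -0.4, -0.1]
grip_width: 0.0855
```

Run:
```python
from h import *
o=get_obs();c=cam("wrist",o);f=grab_frame("wrist")
np.savez("pics/wr.npz",K=c[0],W=c[1])
u,v=proj(c,(.595,.293,.045)).astype(int)
im=f[:,:,::-1];x=max(u-80,0);y=min(max(v-60,0),280)
print(o["tcp_pos"],x,y);cv2.imwrite("pics/wrc.png",cv2.resize(im[y:y+120,x:x+160],(800,600),interpolation=cv2.INTER_CUBIC))
```

```text
[0.58926908 0.28772452 0.40342573] 237 116
```

View pics/wrc.png

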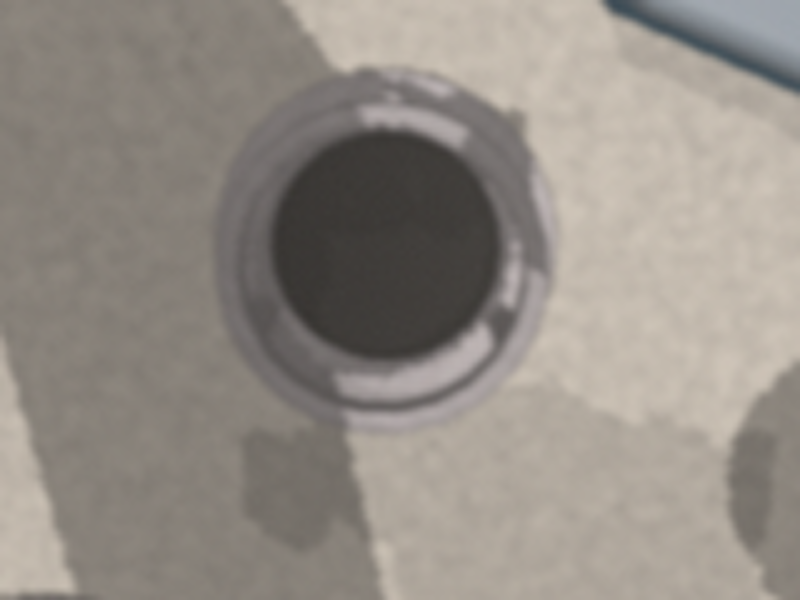

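Emit:
{"op": "servo_tool", "data": {"motion": [[0,-0.03,0.036,0,-1],[0,-0.06,0.072,0,-1],[0,-0.09,0.108,0,-1],[0,-0.12,0.144,0,-1],[0,-0.15,0.18,0,-1],[0,-0.18,0.216,0,-1],[0,-0.21,0.252,0,-1],[0,-0.24,0.288,0,-1]]}}

```text
clock: 3.4
tcp_pos: [0.5019, -0.0837, 0.4043]
orientation: [0.86, 1.394, -0.866]
contact_force: [0.5, -0.1, -0.0]
grip_width: 0.0853
```

Emit:
{"op": "servo_tool", "data": {"motion": [[0,-0.03,0.036,0,-1],[0,-0.06,0.072,0,-1],[0,-0.09,0.108,0,-1],[0,-0.12,0.144,0,-1],[0,-0.15,0.18,0,-1],[0,-0.18,0.216,0,-1],[0,-0.19,0.228,0,-1],[0,-0.19,0.228,0,-1]]}}

```text
clock: 4.2
tcp_pos: [0.4293, -0.3766, 0.4052]
orientation: [0.866, 1.392, -0.875]
contact_force: [0.3, -0.1, -0.4]
grip_width: 0.0853
```

Run:
```python
from h import *
d=np.load("pics/wr.npz");c=(d["K"],d["W"])
g=lambda p,z:ray(c,(237+p[0]/5,116+p[1]/5),z)
print("pad",g((387,243.5),.01),"ring",g((383,263),.052))
o=get_obs();c=cam("wrist",o);f=grab_frame("wrist");im=f[:,:,::-1].copy()
np.savez("pics/wh.npz",K=c[0],W=c[1])
p=proj(c,(.438,-.361,.158));u,v=p.astype(int)
x=min(max(u-100,0),440);y=min(max(v-75,0),250)
m=(im.max(2)<50).astype(np.uint8);m[:y]=0;m[y+150:]=0;m[:,:x]=0;m[:,x+200:]=0
for q in cv2.findContours(m,0,2)[0]:
    if cv2.contourArea(q)>100:print(cv2.minAreaRect(q))
print(o["tcp_pos"],p,x,y);cv2.imwrite("pics/whc.png",cv2.resize(im[y:y+150,x:x+200],(800,600),interpolation=cv2.INTER_CUBIC))
```

```text
pad [0.60110613 0.30049677 0.01      ] ring [0.60241805 0.30133206 0.052     ]
[ 0.42926103 -0.37658737  0.40518524] [304.89350427 192.25723189] 204 117
```

View pics/whc.png

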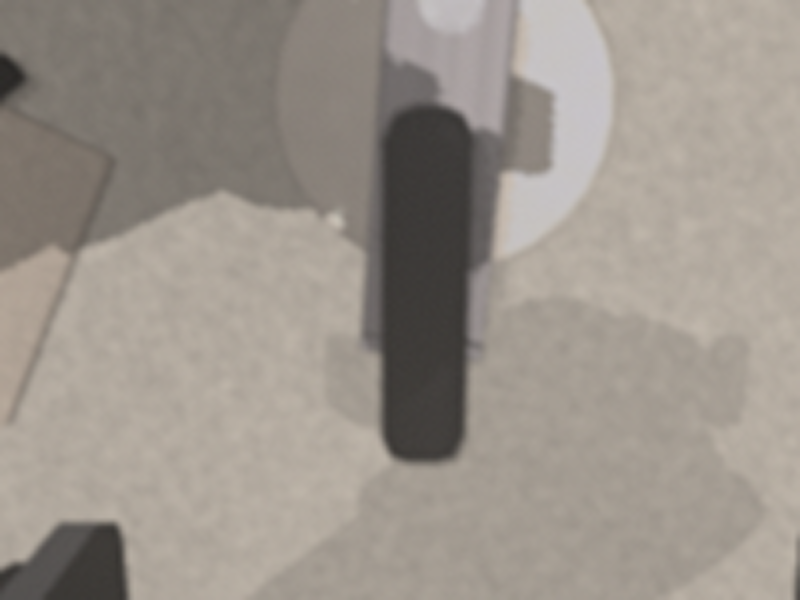

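Run:
```python
from h import *
d=np.load("pics/wh.npz");c=(d["K"],d["W"])
g=lambda p,z:ray(c,(204+p[0]/4,117+p[1]/4),z)
an=lambda a,b:np.degrees(np.arctan2(*(b-a)[1::-1]))
a,b=g((425,462),.158),g((428,105),.158);print("handle",(a+b)/2,an(a,b),np.linalg.norm(a-b))
pl=[g((366,345),.095),g((388,0),.095),g((480,350),.095),g((520,0),.095)]
print(np.round(pl,4),an(pl[0],pl[1]),an(pl[2],pl[3]),"midtip",(pl[0]+pl[2])/2)
o=get_obs();R=axes(o);ty=R[:,1];print("tool y ang",np.degrees(np.arctan2(ty[1],ty[0])),R.round(3))
dl=(a+b)/2-o["tcp_pos"];print("delta tool",R.T@dl)
s=grab_frame("scene")[:,:,::-1];K=cam("scene");u,v=proj(K,(.43,-.37,.09)).astype(int);print(u,v)
cv2.imwrite("pics/sh.png",cv2.resize(s[v-35:v+40,u-50:u+50],(800,600),interpolation=cv2.INTER_CUBIC))
```

```text
handle [ 0.44172268 -0.36425776  0.158     ] 24.99719466366984 0.0725570331945004
[[ 0.4076 -0.3612  0.095 ]
 [ 0.4878 -0.3302  0.095 ]
 [ 0.4193 -0.3884  0.095 ]
 [ 0.5015 -0.3585  0.095 ]] 21.109600778135665 19.96959257005404 midtip [ 0.41346346 -0.37478029  0.095     ]
tool y ang 26.13888716181912 [[-0.004  0.898  0.441]
 [-0.002  0.441 -0.898]
 [-1.    -0.005  0.   ]]
delta tool [ 0.24708963  0.01519927 -0.00405025]
213 147
```

View pics/sh.png

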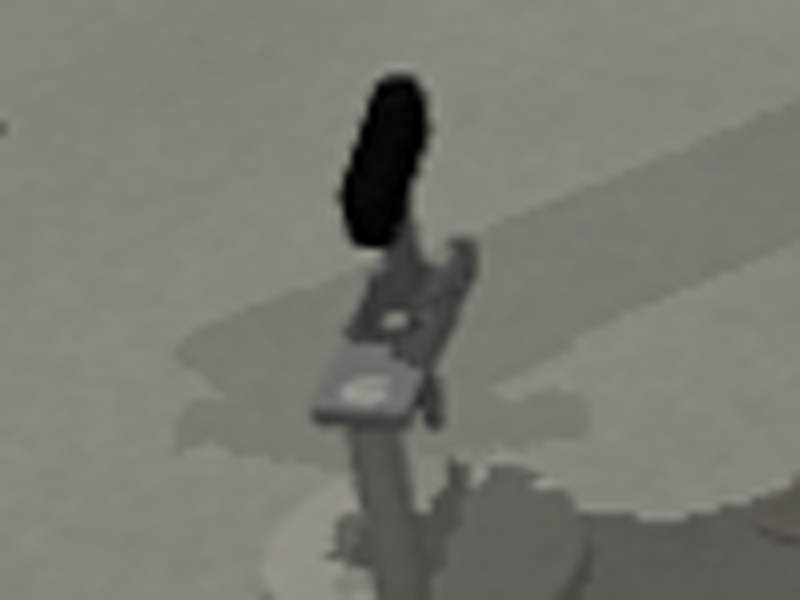

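Emit:
{"op": "servo_tool", "data": {"motion": [[0.02,0.015,-0.004,1,-1],[0.045,0.015,-0.004,1,-1],[0.07,0.015,-0.004,1,-1],[0.09,0.015,-0.004,1,-1],[0.105,0.015,-0.004,1,-1],[0.105,0.015,-0.004,1,-1],[0.105,0.015,-0.004,1,-1],[0.105,0.015,-0.004,1,-0.3]], "force": 60}}

```text
clock: 5.1
tcp_pos: [0.4439, -0.3619, 0.3014]
orientation: [0.875, 1.387, -0.88]
contact_force: [-0.6, -0.0, 0.6]
grip_width: 0.0731
```

Emit:
{"op": "servo_tool", "data": {"motion": [[0,0,0,0,0.2],[0,0,0,0,0.5],[0,0,0,0,1],[0,0,0,0,1],[0,0,0,0,1],[0,0,0,0,1]]}}

```text
clock: 5.7
tcp_pos: [0.444, -0.362, 0.3018]
orientation: [0.875, 1.386, -0.88]
contact_force: [-1.1, 0.3, 5.9]
grip_width: 0.0168
```

Emit:
{"op": "servo_tool", "data": {"motion": [[-0.006,0,0,0,1],[-0.012,0,0,0,1],[-0.012,0,0,0,1]]}}

```text
clock: 6.0
tcp_pos: [0.4442, -0.3621, 0.3146]
orientation: [0.874, 1.385, -0.879]
contact_force: [0.5, -0.2, -1.6]
grip_width: 0.0173
```

Run:
```python
from h import *
o=get_obs();R=axes(o);ty=R[:,1];print(o["tcp_pos"].round(4),"tool y ang",np.degrees(np.arctan2(ty[1],ty[0])),R.round(3),o["contact_force"].round(2),o["grip_width"])
s=grab_frame("scene")[:,:,::-1];K=cam("scene")
G=o["tcp_pos"]+R[:,0]*.155;u,v=proj(K,G).astype(int)
for P in[(0,0,-.108),(.014*ty[0],.014*ty[1],-.093),(-.014*ty[0],-.014*ty[1],-.093)]:print((proj(K,G+P)-(u-50,v-20))*8)
cv2.imwrite("pics/sh2.png",cv2.resize(s[v-20:v+55,u-50:u+50],(800,600),interpolation=cv2.INTER_CUBIC))
```

```text
[ 0.4442 -0.3621  0.3146] tool y ang 25.37371256293067 [[-0.     0.904  0.429]
 [-0.004  0.429 -0.904]
 [-1.    -0.002  0.003]] [ 0.47 -0.21 -1.56] 0.017296198680457904
[450.27004897 447.12006007]
[437.73646351 433.32831448]
[450.07694832 386.71009858]
```

View pics/sh2.png

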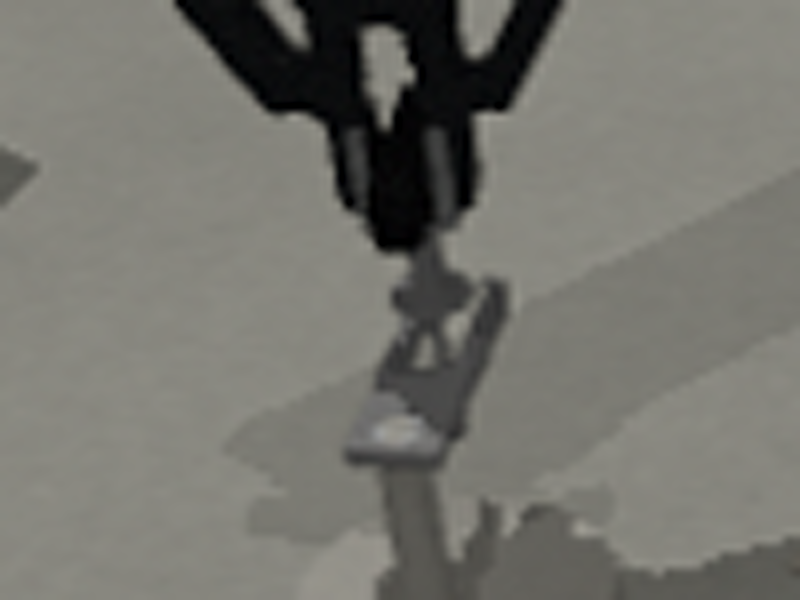

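Emit:
{"op": "servo_tool", "data": {"motion": [[0,-0.01,-0.001,0,1],[0,-0.025,-0.002,0,1],[0,-0.045,-0.004,0,1],[0,-0.065,-0.005,0,1],[0,-0.08,-0.007,0,1],[-0.03,-0.08,-0.007,0,1],[-0.07,-0.08,-0.007,0,1],[-0.07,-0.08,-0.007,0,1]]}}

```text
clock: 6.85
tcp_pos: [0.3692, -0.3912, 0.3893]
orientation: [0.873, 1.376, -0.881]
contact_force: [0.9, -0.1, -1.1]
grip_width: 0.0171
```

Run:
```python
from h import *
o=get_obs();R=axes(o);ty=R[:,1];print(o["tcp_pos"].round(4),"tool y ang",np.degrees(np.arctan2(ty[1],ty[0])),o["contact_force"].round(2),o["grip_width"])
s=grab_frame("scene")[:,:,::-1];K=cam("scene")
t=grab_frame("top")[:,:,::-1];T=cam("top");w=grab_frame("wrist")[:,:,::-1];Wc=cam("wrist",o)
G=o["tcp_pos"]+R[:,0]*.155
for n,i,k in(("s",s,K),("t",t,T),("w",w,Wc)):
    for P in[(0,0,0),(0,0,-.108),(.014*ty[0],.014*ty[1],-.093),(-.014*ty[0],-.014*ty[1],-.093)]:print(n,proj(k,G+P).round(1))
u,v=proj(K,G).astype(int);a=s[v-10:v+65,u-50:u+50]
u,v=proj(T,G).astype(int);b=t[v-37:v+38,u-50:u+50]
u,v=proj(Wc,G+(0,0,-.108)).astype(int);v=min(v,290);cc=w[v-75:v+75,u-100:u+100]
r=lambda x:cv2.resize(x,(400,300),interpolation=cv2.INTER_CUBIC)
print(u-100,v-75)
cv2.imwrite("pics/sh3.png",np.vstack([np.hstack([r(a),r(b)]),np.hstack([r(cc),r(w)])]))
```

```text
[ 0.3692 -0.3912  0.3893] tool y ang 25.299695580749496 [ 0.94 -0.14 -1.1 ] 0.017146109598562605
s [211.7  86.9]
s [217.4 123.6]
s [215.9 121.3]
s [217.4 116.1]
t [504.1 272.9]
t [484.1 272.4]
t [483.6 267. ]
t [489.7 277.9]
w [317.4 267.9]
w [316.8 206.1]
w [316.8 194.6]
w [316.9 227.5]
216 131
```

View pics/sh3.png

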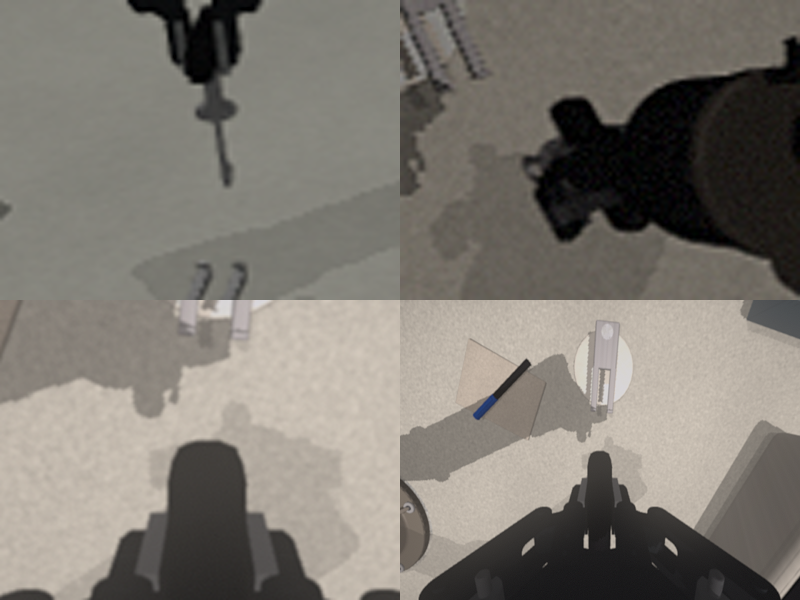

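Emit:
{"op": "servo_tool", "data": {"motion": [[-0.035,0.005,-0.005,-2,1],[-0.07,0.025,-0.03,-6,1],[-0.07,0.055,-0.065,-10,1],[-0.07,0.085,-0.1,-14,1],[-0.07,0.115,-0.135,-18,1],[-0.07,0.145,-0.17,-22,1],[-0.07,0.175,-0.205,-26,1],[-0.07,0.195,-0.23,-30,1]]}}

```text
clock: 7.8
tcp_pos: [0.4457, -0.0951, 0.4514]
orientation: [0.467, 1.522, -0.472]
contact_force: [0.6, -0.6, -0.6]
grip_width: 0.0174
```

Run:
```python
from h import *
o=get_obs();R=axes(o);ty=R[:,1];print(o["joints"].round(2),o["tcp_pos"].round(4),"tool y ang",np.degrees(np.arctan2(ty[1],ty[0])),o["contact_force"].round(2))
print(R.T@(np.array([.483,.022,.46])-o["tcp_pos"]))
```

```text
[ 0.51  0.1  -0.47  1.97  0.05  1.09 -0.57] [ 0.4457 -0.0951  0.4514] tool y ang 55.675595212696216 [ 0.6  -0.64 -0.57]
[-0.00891126  0.11772188 -0.0352841 ]
```

Emit:
{"op": "servo_tool", "data": {"motion": [[-0.002,0.025,-0.007,-4,1],[-0.004,0.06,-0.02,-8,1],[-0.006,0.09,-0.03,-12,1],[-0.009,0.118,-0.035,-14,1],[-0.009,0.118,-0.035,-14,1],[-0.009,0.118,-0.035,-14,1]]}}

```text
clock: 8.4
tcp_pos: [0.4831, 0.0221, 0.4586]
orientation: [0.275, 1.559, -0.28]
contact_force: [-0.6, -0.9, -1.9]
grip_width: 0.0171
```

Run:
```python
from h import *
o=get_obs();R=axes(o);ty=R[:,1];print(o["clock"],o["tcp_pos"].round(4),"tool y ang",np.degrees(np.arctan2(ty[1],ty[0])),R.round(3),o["contact_force"].round(2))
G=o["tcp_pos"]+R[:,0]*.155
out=[]
for n in("scene","top"):
    i=grab_frame(n)[:,:,::-1];K=cam(n)
    q=[proj(K,G+R@np.array(P)) for P in[(.05,0,0),(.108,0,0),(.093,.014,0),(.093,-.014,0)]]
    u,v=q[1].astype(int);print(n,(np.array(q)-(u-30,v-40))*10)
    out.append(cv2.resize(i[v-40:v+20,u-30:u+10],(400,600),interpolation=cv2.INTER_CUBIC))
cv2.imwrite("pics/hk.png",np.hstack(out))
```

```text
8.4 [0.4831 0.0221 0.4586] tool y ang 69.74211590147499 [[-0.007  0.346  0.938]
 [-0.002  0.938 -0.346]
 [-1.    -0.004 -0.006]] [-0.62 -0.87 -1.85]
scene [[305.72828777 177.1135361 ]
 [301.7605795  403.60144034]
 [350.19834745 370.81209624]
 [255.98767706 322.41534076]]
top [[292.42521167 378.12626221]
 [305.63233632 408.41083105]
 [243.23718964 380.40725069]
 [361.66321524 421.54427657]]
```

View pics/hk.png

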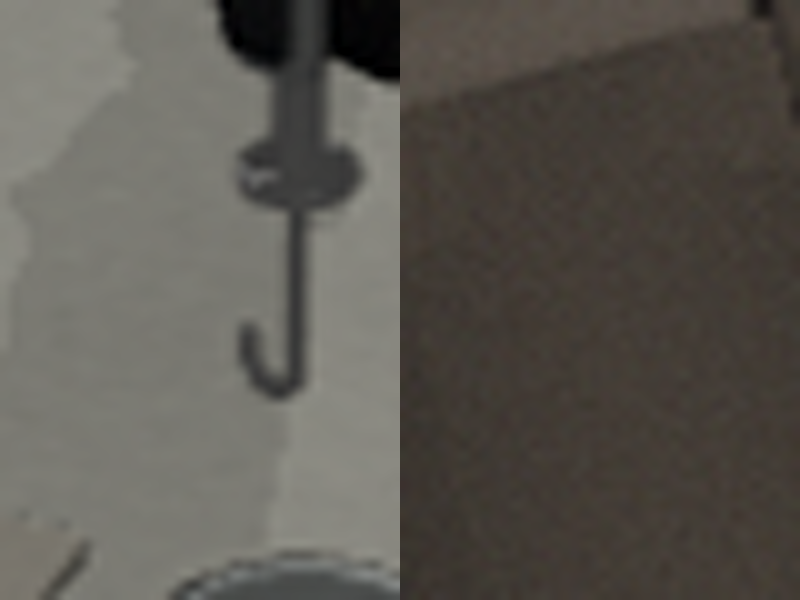

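Emit:
{"op": "servo_tool", "data": {"motion": [[0,0.013,0.001,0,1],[0,0.026,0.0025,0,1],[0.02,0.026,0.0025,0,1],[0.045,0.026,0.0025,0,1],[0.07,0.026,0.0025,0,1],[0.07,0.026,0.0025,0,1]]}}

```text
clock: 9.1
tcp_pos: [0.493, 0.0445, 0.3859]
orientation: [0.276, 1.564, -0.283]
contact_force: [-0.1, -0.1, -0.6]
grip_width: 0.0171
```

Run:
```python
from h import *
o=get_obs();R=axes(o);ty=R[:,1];print(o["clock"],o["tcp_pos"].round(4),"ang",np.degrees(np.arctan2(ty[1],ty[0])),R.round(4),o["contact_force"].round(2))
H=o["tcp_pos"]+R@[.263,-.002,0];print("hook",H,"rel tool",R.T@(np.array([.4835,.0222,.0795])-H))
```

```text
9.1 [0.493  0.0445 0.3859] ang 69.6234508721791 [[-0.0121  0.3482  0.9373]
 [-0.0022  0.9374 -0.3482]
 [-0.9999 -0.0063 -0.0106]] [-0.1  -0.14 -0.55]
hook [0.48914541 0.0420699  0.12292566] rel tool [ 0.04353463 -0.02031884  0.00208636]
```

Emit:
{"op": "servo_tool", "data": {"motion": [[0.008,0.002,0.002,0,1],[0.016,0.002,0.002,0,1],[0.024,0.002,0.002,0,1],[0.032,0.002,0.002,0,1],[0.038,0.002,0.002,0,1],[0.043,0.002,0.002,0,1],[0.043,0.002,0.002,0,1]]}}

```text
clock: 9.8
tcp_pos: [0.4949, 0.0455, 0.3422]
orientation: [0.276, 1.565, -0.283]
contact_force: [-0.1, 1.0, -1.4]
grip_width: 0.0173
```

Run:
```python
from h import *
o=get_obs();R=axes(o);ty=R[:,1];print(o["clock"],o["tcp_pos"].round(4),"ang",np.degrees(np.arctan2(ty[1],ty[0])),R.round(4),o["contact_force"].round(2))
H=o["tcp_pos"]+R@[.263,-.002,0];print("hook",H,"rel tool",R.T@(np.array([.4835,.0222,.0795])-H))
```

```text
9.8 [0.4949 0.0455 0.3422] ang 69.62168503087678 [[-0.0132  0.3482  0.9373]
 [-0.0023  0.9374 -0.3483]
 [-0.9999 -0.0068 -0.0116]] [-0.15  1.04 -1.38]
hook [0.49069742 0.04300852 0.07925021] rel tool [-0.00010686 -0.02201365  0.00049772]
```

Emit:
{"op": "servo_tool", "data": {"motion": [[0,-0.003,0,0,1],[0,-0.006,0,0,1],[0,-0.009,0,0,1],[0,-0.012,0,0,1],[0,-0.015,0,0,1],[0,-0.015,0,0,1]]}}

```text
clock: 10.4
tcp_pos: [0.4895, 0.0309, 0.3424]
orientation: [0.276, 1.565, -0.284]
contact_force: [0.1, -0.3, -1.8]
grip_width: 0.0168
```

Emit:
{"op": "servo_tool", "data": {"motion": [[-0.003,0,0,0,1],[-0.006,0,0,0,1],[-0.009,0,0,0,1],[-0.011,0,0,0,1],[-0.011,0,0,0,1]]}}

```text
clock: 10.9
tcp_pos: [0.4898, 0.031, 0.3538]
orientation: [0.276, 1.564, -0.284]
contact_force: [0.6, -0.1, -0.7]
grip_width: 0.0172
```

Emit:
{"op": "servo_tool", "data": {"motion": [[-0.003,0,0,0,1],[-0.006,0,0,0,1],[-0.009,0,0,0,1],[-0.012,0,0,0,1],[-0.015,0,0,0,1],[-0.015,0,0,0,1]]}}

```text
clock: 11.5
tcp_pos: [0.4901, 0.0311, 0.3692]
orientation: [0.276, 1.564, -0.284]
contact_force: [0.7, -1.1, -3.8]
grip_width: 0.0172
```

Run:
```python
from h import *
o=get_obs();print(o["tcp_pos"].round(4),o["contact_force"].round(2))
c=cam("scene");f=grab_frame("scene")[:,:,::-1];u,v=proj(c,(.485,.022,.13)).astype(int)
w=grab_frame("wrist")[:,:,::-1]
cv2.imwrite("pics/lift.png",np.hstack([cv2.resize(f[v-35:v+25,u-20:u+20],(400,600),interpolation=cv2.INTER_CUBIC),cv2.resize(w[130:400,230:410],(400,600))]))
```

```text
[0.4901 0.0311 0.3692] [ 0.72 -1.08 -3.8 ]
```

View pics/lift.png

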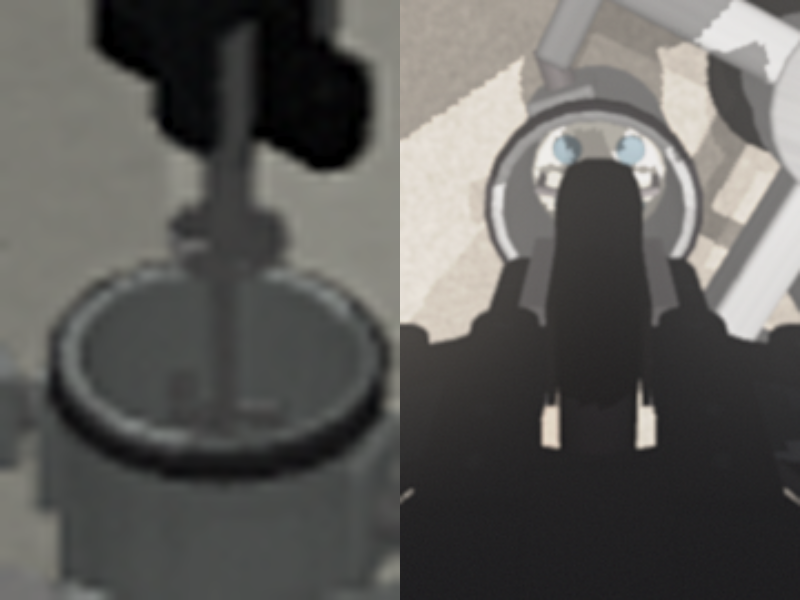

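Emit:
{"op": "servo_tool", "data": {"motion": [[-0.005,0,0,0,1],[-0.012,0,0,0,1],[-0.02,0,0,0,1],[-0.028,0,0,0,1],[-0.036,0,0,0,1],[-0.044,0,-0.0005,0,1],[-0.05,0,-0.0005,0,1],[-0.054,0,-0.0005,0,1]]}}

```text
clock: 12.4
tcp_pos: [0.4902, 0.0314, 0.4235]
orientation: [0.276, 1.564, -0.284]
contact_force: [-0.2, -0.7, -3.2]
grip_width: 0.017
```

Emit:
{"op": "servo_tool", "data": {"motion": [[-0.006,0,0,0,1],[-0.016,0,0,0,1],[-0.028,0,-0.0005,0,1],[-0.04,0,-0.0005,0,1],[-0.052,0,-0.0005,0,1],[-0.064,0,-0.001,0,1],[-0.074,0,-0.001,0,1],[-0.08,0,-0.001,0,1]]}}

```text
clock: 13.2
tcp_pos: [0.4903, 0.0321, 0.5048]
orientation: [0.277, 1.562, -0.284]
contact_force: [0.5, 0.1, -2.8]
grip_width: 0.0172
```

Run:
```python
from h import *
o=get_obs();R=axes(o);ty=R[:,1];print(o["joints"].round(2),o["tcp_pos"].round(4),"ang",np.degrees(np.arctan2(ty[1],ty[0])),R.round(4),o["contact_force"].round(2))
for n in("scene","top"):
    f=grab_frame(n)[:,:,::-1];cv2.imwrite(f"pics/up_{n}.png",f)
    c=cam(n);P=o["tcp_pos"]+R@[.263,-.009,0];
    h=cv2.cvtColor(f,cv2.COLOR_BGR2HSV)
    L=(P[0],P[1],P[2]-.05);u,v=proj(c,L);print(n,u,v)
    m=(cv2.inRange(f,(150,150,150),(255,255,255)));m[:int(v)-40]=0;m[int(v)+50:]=0;m[:,:int(u)-40]=0;m[:,int(u)+40:]=0
    for q in cv2.findContours(m,0,2)[0]:
        if cv2.contourArea(q)>60:print(cv2.boundingRect(q),cv2.contourArea(q))
```

```text
[ 0.35  0.13 -0.6   1.82  0.08  1.23 -0.62] [0.4903 0.0321 0.5048] ang 69.57911096494091 [[-0.0105  0.3489  0.9371]
 [-0.0026  0.9371 -0.349 ]
 [-0.9999 -0.0061 -0.0089]] [ 0.46  0.13 -2.82]
scene 343.14366936422033 158.6141187505362
top 307.06507106563265 224.65716164908494
```

Emit:
{"op": "servo_tool", "data": {"motion": [[0,0.003,0,0,1],[0,0.01,0,0,1],[0,0.021,0.001,0,1],[0,0.035,0.002,0,1],[0,0.052,0.003,0,1],[0,0.072,0.004,0,1],[0,0.094,0.005,0,1],[0,0.117,0.006,0,1]]}}

```text
clock: 14.1
tcp_pos: [0.5373, 0.1412, 0.5033]
orientation: [0.277, 1.563, -0.283]
contact_force: [0.6, 0.9, -2.1]
grip_width: 0.0175
```

Emit:
{"op": "servo_tool", "data": {"motion": [[0,0.023,0.001,0,1],[0,0.046,0.002,0,1],[0,0.069,0.003,0,1],[0,0.091,0.004,0,1],[0,0.112,0.005,0,1],[0,0.131,0.005,0,1],[0,0.147,0.006,0,1],[0,0.16,0.006,0,1]]}}

```text
clock: 14.9
tcp_pos: [0.5989, 0.2911, 0.5013]
orientation: [0.276, 1.564, -0.282]
contact_force: [-0.3, 0.4, -3.5]
grip_width: 0.0172
```

Emit:
{"op": "servo_tool", "data": {"motion": [[0,0.01,0.0,0,1],[0,0.017,0.001,0,1],[0,0.021,0.001,0,1],[0,0.023,0.001,0,1],[0,0.023,0.001,0,1],[0,0.023,0.001,0,1]]}}

```text
clock: 15.5
tcp_pos: [0.6079, 0.3118, 0.5013]
orientation: [0.276, 1.564, -0.283]
contact_force: [-0.0, -0.3, -3.3]
grip_width: 0.0172
```

```bash
cat > st.py <<'E'
from h import *
o=get_obs();R=axes(o);ty=R[:,1];P=o["tcp_pos"]+R@[.258,-.009,0]
print(o["clock"],o["tcp_pos"].round(4),"ang",np.degrees(np.arctan2(ty[1],ty[0])).round(2),R[:,0].round(4),R[:,2].round(4),o["contact_force"].round(2))
print("throat",P.round(4),"to ring",(R.T@(np.array([.602,.301,P[2]])-P)).round(4))
E
python3 st.py
```

```text
15.5 [0.6079 0.3118 0.5013] ang 69.61 [-0.0118 -0.0022 -0.9999] [ 0.9373 -0.3484 -0.0103] [-0.05 -0.3  -3.33]
throat [0.6017 0.3028 0.2434] to ring [ 0.     -0.0015  0.0009]
```

Emit:
{"op": "servo_tool", "data": {"motion": [[0.005,-0.001,0.001,0,1],[0.015,-0.001,0.002,0,1],[0.027,-0.001,0.002,0,1],[0.04,-0.001,0.002,0,1],[0.053,-0.001,0.002,0,1],[0.065,-0.001,0.002,0,1],[0.074,-0.001,0.002,0,1],[0.08,-0.001,0.002,0,1]]}}

```text
clock: 16.3
tcp_pos: [0.6084, 0.3099, 0.4201]
orientation: [0.276, 1.565, -0.283]
contact_force: [-0.8, 0.2, -3.8]
grip_width: 0.0172
```

Emit:
{"op": "servo_tool", "data": {"motion": [[0.0,0,0,0,1],[0,0,0,0,1],[0,0,0,0,1],[0,0,0,0,1],[0,0,0,0,1],[0,0,0,0,1]]}}

```text
clock: 16.9
tcp_pos: [0.6084, 0.3099, 0.4203]
orientation: [0.276, 1.565, -0.283]
contact_force: [0.6, -0.1, -3.3]
grip_width: 0.0171
```

```bash
python3 st.py
python3 - <<'E'
from h import *
o=get_obs();w=cam("wrist",o)
out=[];
for n,c,z,W in(("scene",cam("scene"),.06,60),("top",cam("top"),.06,60),("wrist",w,.06,120)):
    f=grab_frame(n)[:,:,::-1].copy();cv2.imwrite(f"pics/r_{n}.png",f)
    u,v=proj(c,(.602,.301,z)).astype(int);x,y=u-W//2,min(v-int(W*.75)//2-(0),400-int(W*.75))
    for r,zz in((.039,.052),(.029,.115)):
        q=[(proj(c,(.602+r*np.cos(a),.301+r*np.sin(a),zz))-(x,y))*800/2/W for a in np.linspace(0,6.28,13)[:-1]]
        print(n,zz,np.min(q,0).round(),np.max(q,0).round())
    out.append(cv2.resize(f[y:y+int(W*.75),x:x+W],(400,300),interpolation=cv2.INTER_CUBIC));print(n,x,y)
out.append(np.zeros_like(out[0]))
cv2.imwrite("pics/ring.png",np.vstack([np.hstack(out[:2]),np.hstack(out[2:])]))
E
```

```text
16.9 [0.6084 0.3099 0.4203] ang 69.62 [-0.0125 -0.0026 -0.9999] [ 0.9373 -0.3483 -0.0108] [ 0.56 -0.14 -3.31]
throat [0.6021 0.3008 0.1624] to ring [ 0.      0.0002 -0.0001]
scene 0.052 [73. 75.] [328. 263.]
scene 0.115 [132. -50.] [329.  89.]
scene 417 251
top 0.052 [112.  62.] [305. 252.]
top 0.115 [83. 49.] [235. 199.]
top 174 165
wrist 0.052 [98. 42.] [306. 244.]
wrist 0.115 [107. 101.] [294. 281.]
wrist 259 144
```

View pics/ring.png

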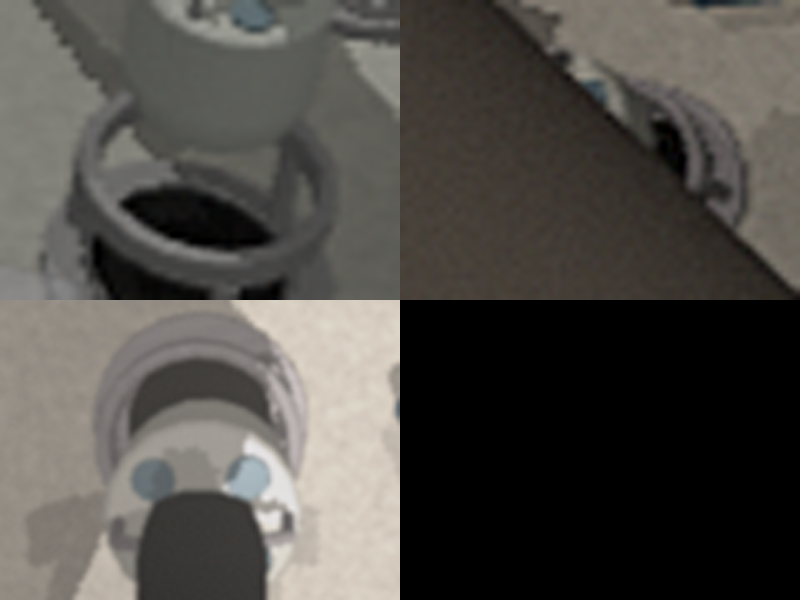

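Run:
```python
from h import *
o=get_obs()
D=Rn.random(4000,random_state=0).as_matrix()[:,:,0]*.029
S=np.array([.602,.301,.1014])+D
for n,x,y,W in(("scene",417,251,60),("wrist",259,144,120)):
    c=cam(n,o);s=400/W;q=np.array([(proj(c,p)-(x,y))*s for p in S])
    print(n,"sphere",q.min(0).round(),q.max(0).round())
    f=lambda P:(proj(c,P)-(x,y))*s
    for nm,d in(("ty",(.348*.003,.937*.003,0)),("tz",(.937*.003,-.348*.003,0))):print("3mm",nm,f(S.mean(0)+d)-f(S.mean(0)))
    t=np.array([f((.602+.029*np.cos(a),.301+.029*np.sin(a),.1344)) for a in np.linspace(0,6.3,80)]);print("top",t.min(0).round(),t.max(0).round())
    e=np.array([f((.602+.030*np.cos(a),.301+.030*np.sin(a),.010)) for a in np.linspace(0,6.3,80)]);print("pad",e.min(0).round(),e.max(0).round())
im=cv2.imread("pics/r_wrist.png").astype(int).sum(2)
print("col318 rows", [(r,int(im[r,318])) for r in range(144,215,1)])
```

```text
scene sphere [122. -48.] [325. 150.]
3mm ty [8.68142438 5.03705579]
3mm tz [-5.74081087  5.19074106]
top [137. -98.] [342.  41.]
pad [ 82. 188.] [278. 334.]
wrist sphere [110.  90.] [293. 272.]
3mm ty [ 8.89200673e-03 -9.09001002e+00]
3mm tz [9.39662677 0.03221462]
top [ 99. 112.] [302. 306.]
pad [131.  50.] [276. 193.]
col318 rows [(144, 429), (145, 428), (146, 424), (147, 394), (148, 371), (149, 380), (150, 387), (151, 389), (152, 385), (153, 380), (154, 374), (155, 342), (156, 332), (157, 370), (158, 390), (159, 377), (160, 334), (161, 260), (162, 196), (163, 183), (164, 188), (165, 187), (166, 189), (167, 186), (168, 186), (169, 185), (170, 189), (171, 186), (172, 182), (173, 226), (174, 316), (175, 363), (176, 367), (177, 361), (178, 359), (179, 368), (180, 411), (181, 445), (182, 462), (183, 467), (184, 466), (185, 468), (186, 466), (187, 452), (188, 434), (189, 415), (190, 401), (191, 400), (192, 401), (193, 398), (194, 399), (195, 401), (196, 401), (197, 398), (198, 402), (199, 399), (200, 354), (201, 261), (202, 179), (203, 165), (204, 169), (205, 174), (206, 172), (207, 168), (208, 171), (209, 172), (210, 170), (211, 168), (212, 165), (213, 173), (214, 166)]
```

Emit:
{"op": "servo_tool", "data": {"motion": [[0.005,0,0,0,1],[0.012,0,0,0,1],[0.02,0,0.0003,0,1],[0.028,0,0.0005,0,1],[0.036,0,0.0005,0,1],[0.044,0,0.0007,0,1],[0.05,0,0.0007,0,1],[0.055,0,0.0007,0,1]]}}

```text
clock: 17.85
tcp_pos: [0.6083, 0.3094, 0.3644]
orientation: [0.276, 1.565, -0.284]
contact_force: [-0.1, -0.3, -2.8]
grip_width: 0.017
```

Emit:
{"op": "servo_tool", "data": {"motion": [[0.001,0,0,0,1],[0.002,0,0,0,1],[0.003,0,0,0,1],[0.004,0,0,0,1],[0.004,0,0,0,1]]}}

```text
clock: 18.35
tcp_pos: [0.6082, 0.3095, 0.3605]
orientation: [0.276, 1.565, -0.283]
contact_force: [-0.0, -0.1, -2.4]
grip_width: 0.0171
```

Emit:
{"op": "servo_tool", "data": {"motion": [[0.001,0,0,0,1],[0.002,0,0,0,1],[0.003,0,0,0,1],[0.003,0,0,0,1],[0.003,0,0,0,1]]}}

```text
clock: 18.85
tcp_pos: [0.6083, 0.3095, 0.3576]
orientation: [0.276, 1.565, -0.283]
contact_force: [-0.3, -0.2, -0.6]
grip_width: 0.0172
```

```bash
python3 st.py
```

```text
18.85 [0.6083 0.3095 0.3576] ang 69.62 [-0.0127 -0.0027 -0.9999] [ 0.9373 -0.3483 -0.011 ] [-0.29 -0.23 -0.59]
throat [0.6019 0.3004 0.0997] to ring [-0.      0.0007 -0.0001]
```

Emit:
{"op": "servo_tool", "data": {"motion": [[0.002,0,0,0,1],[0.004,0,0,0,1],[0.007,0,0,0,1],[0.01,0,0,0,1],[0.013,0,0,0,1],[0.015,0,0,0,1],[0.015,0,0,0,1]]}}

```text
clock: 19.55
tcp_pos: [0.608, 0.3094, 0.3421]
orientation: [0.275, 1.565, -0.284]
contact_force: [-0.4, 0.3, -1.1]
grip_width: 0.0172
```

```bash
python3 st.py
```

```text
19.55 [0.608  0.3094 0.3421] ang 69.63 [-0.0134 -0.003  -0.9999] [ 0.9374 -0.3482 -0.0115] [-0.37  0.3  -1.1 ]
throat [0.6014 0.3002 0.0842] to ring [-0.      0.001   0.0003]
```

Emit:
{"op": "servo_tool", "data": {"motion": [[0,0.003,0,0,1],[0,0.007,0,0,1],[0,0.012,0,0,1],[0,0.017,0,0,1],[0,0.022,0,0,1],[0,0.026,0,0,1],[0,0.026,0,0,1]]}}

```text
clock: 20.25
tcp_pos: [0.617, 0.3346, 0.3419]
orientation: [0.275, 1.566, -0.283]
contact_force: [-0.1, 0.3, -2.4]
grip_width: 0.0174
```

Emit:
{"op": "servo_tool", "data": {"motion": [[-0.004,0,0,0,1],[-0.012,0,0,0,1],[-0.022,0,0,0,1],[-0.035,0,0,0,1],[-0.05,0,0,0,1],[-0.07,0,0,0,1],[-0.09,0,0,0,1],[-0.11,0,0,0,1]]}}

```text
clock: 21.05
tcp_pos: [0.6183, 0.3349, 0.4542]
orientation: [0.276, 1.565, -0.282]
contact_force: [0.3, 0.5, -1.3]
grip_width: 0.0167
```

```bash
python3 st.py
python3 - <<'E'
from h import *
o=get_obs();c=cam("scene");f=grab_frame("scene")[:,:,::-1].copy();cv2.imwrite("pics/rel.png",f)
# caps seen by scene camera: blue-ish discs around expected place, z=.074
u,v=proj(c,(.602,.301,.074)).astype(int);x,y=u-30,v-30
h=cv2.cvtColor(f[y:y+60,x:x+60],cv2.COLOR_BGR2HSV)
m=cv2.inRange(h,(90,60,40),(115,255,255));n,l,s,ce=cv2.connectedComponentsWithStats(m)
for i in range(1,n):
    if s[i,4]>3:print(s[i,4],ray(c,ce[i]+(x,y),.074).round(4))
E
```

```text
21.05 [0.6183 0.3349 0.4542] ang 69.67 [-0.0124 -0.0017 -0.9999] [ 0.9376 -0.3474 -0.011 ] [ 0.35  0.54 -1.27]
throat [0.612  0.326  0.1963] to ring [ 0.0002 -0.0269 -0.0007]
```

```bash
cat > caps.py <<'E'
from h import *
import sys
def caps(n,o=None):
    c=cam(n,o);f=grab_frame(n)[:,:,::-1].copy()
    u,v=proj(c,(.602,.301,.074)).astype(int);r=25 if n!="wrist" else 45
    x,y=max(u-r,0),max(v-r,0);h=cv2.cvtColor(f[y:y+2*r,x:x+2*r],cv2.COLOR_BGR2HSV)
    m=cv2.inRange(h,(92,45,50),(112,255,255))
    k,l,s,ce=cv2.connectedComponentsWithStats(m);print(n,(u,v))
    for i in range(1,k):
        if s[i,4]>4:print("  area",s[i,4],"px",(ce[i]+(x,y)).round(1),ray(c,ce[i]+(x,y),.074).round(4))
o=get_obs();caps("wrist",o);caps("scene");caps("top")
E
python3 caps.py;python3 - <<'E'
import cv2;f=cv2.imread("pics/wb.png");h=cv2.cvtColor(f,cv2.COLOR_BGR2HSV)
for p in[(392,142),(301,226),(469,227),(380,306)]:print(h[139+p[1]//5,243+p[0]//5])
E
```

```text
wrist (np.int64(318), np.int64(207))
scene (np.int64(448), np.int64(268))
  area 11 px [438.4 269.1] [0.6119 0.2833 0.074 ]
  area 11 px [456.1 267.9] [0.5945 0.3148 0.074 ]
top (np.int64(202), np.int64(186))
  area 8 px [209.5 184. ] [0.6092 0.2835 0.074 ]
  area 5 px [206.4 192.6] [0.5863 0.291  0.074 ]
[100  27 115]
[101  30 172]
[ 99  29 176]
[ 99  30 172]
```

Emit:
{"op": "servo_tool", "data": {"motion": [[-0.006,-0.015,0,0,1],[-0.006,-0.05,0.001,0,1],[-0.006,-0.095,0.002,0,1],[-0.006,-0.14,0.003,0,1],[-0.006,-0.185,0.004,0,1],[-0.006,-0.23,0.005,0,1],[-0.006,-0.275,0.006,0,1],[-0.006,-0.32,0.007,0,1]]}}

```text
clock: 22.05
tcp_pos: [0.5121, 0.0298, 0.4598]
orientation: [0.276, 1.566, -0.284]
contact_force: [1.0, -0.5, -1.6]
grip_width: 0.0172
```

Emit:
{"op": "servo_tool", "data": {"motion": [[0,-0.04,0.001,5,1],[0,-0.08,0.002,10,1],[0,-0.12,0.003,15,1],[0,-0.16,0.004,20,1],[0,-0.2,0.005,25,1],[0,-0.24,0.006,30,1],[0,-0.28,0.007,36,1],[0,-0.3,0.008,40,1]]}}

```text
clock: 22.85
tcp_pos: [0.4121, -0.2577, 0.4613]
orientation: [0.821, 1.42, -0.838]
contact_force: [-0.2, -0.4, -1.5]
grip_width: 0.0172
```

```bash
cat > hg.py <<'E'
from h import *
o=get_obs();R=axes(o);ty=R[:,1]
print(o["clock"],o["tcp_pos"].round(4),"ang",np.degrees(np.arctan2(ty[1],ty[0])).round(2),R[:,0].round(4),o["contact_force"].round(2))
for n,T in(("front",(.3692,-.3912,.3146)),("hang",(.444,-.362,.3018))):print(n,(R.T@(np.array(T)-o["tcp_pos"])).round(4))
E
python3 hg.py
```

```text
22.85 [ 0.4121 -0.2577  0.4613] ang 29.06 [-0.0158 -0.0032 -0.9999] [-0.2  -0.44 -1.54]
front [ 0.1478 -0.1001  0.0966]
hang [ 0.1593 -0.0204  0.1074]
```

Emit:
{"op": "servo_tool", "data": {"motion": [[0,-0.03,0.03,1,1],[0,-0.06,0.06,2,1],[0,-0.09,0.085,4,1],[0,-0.1,0.097,4,1],[0.02,-0.1,0.097,4,1],[0.05,-0.1,0.097,4,1],[0.08,-0.1,0.097,4,1],[0.09,-0.1,0.097,4,1]]}}

```text
clock: 23.65
tcp_pos: [0.3696, -0.3898, 0.3692]
orientation: [0.875, 1.403, -0.891]
contact_force: [-0.6, 0.9, -1.5]
grip_width: 0.0166
```

```bash
python3 hg.py
python3 - <<'E'
from h import *
o=get_obs();R=axes(o);F=o["tcp_pos"]+R@[.213,0,0]
print("flange",F,"front",R.T@(np.array([.3692,-.3921,.1016])-F),"hang",R.T@(np.array([.444,-.3629,.0888])-F))
E
```

```text
23.65 [ 0.3696 -0.3898  0.3692] ang 25.13 [-0.0198  0.0012 -0.9998] [-0.63  0.94 -1.49]
front [ 0.0546 -0.      0.0016]
hang [0.066  0.0803 0.007 ]
flange [ 0.36541352 -0.38958964  0.15628537] front [0.05459676 0.00331246 0.00439896] hang [0.06595102 0.08364355 0.00983186]
```

Emit:
{"op": "servo_tool", "data": {"motion": [[0.015,0.003,0.004,0,1],[0.035,0.003,0.004,0,1],[0.05,0.003,0.004,0,1],[0.054,0.003,0.004,0,1],[0.054,0.003,0.004,0,1]]}}

```text
clock: 24.15
tcp_pos: [0.3734, -0.392, 0.315]
orientation: [0.875, 1.404, -0.89]
contact_force: [0.6, 0.4, -1.4]
grip_width: 0.0175
```

Emit:
{"op": "servo_tool", "data": {"motion": [[0,0.008,0.0005,0,1],[0,0.02,0.0015,0,1],[0,0.035,0.0025,0,1],[0,0.05,0.0035,0,1],[0,0.065,0.0045,0,1],[0,0.075,0.0052,0,1],[0,0.08,0.0055,0,1],[0,0.08,0.0055,0,1]]}}

```text
clock: 24.95
tcp_pos: [0.4489, -0.3625, 0.3135]
orientation: [0.874, 1.404, -0.889]
contact_force: [-0.0, -0.0, -1.0]
grip_width: 0.0169
```

Run:
```python
from h import *
o=get_obs();R=axes(o);F=o["tcp_pos"]+R@[.205,0,0]
print(o["clock"],o["tcp_pos"],R.round(4),o["contact_force"],"hang",R.T@(np.array([.444,-.3628,.0968])-F))
```

```text
24.95 [ 0.44888155 -0.36249712  0.31352054] [[-0.0198  0.9045  0.426 ]
 [ 0.0019  0.4261 -0.9047]
 [-0.9998 -0.0171 -0.0102]] [-0.0343713  -0.00786718 -0.96535557] hang [ 0.01177375 -0.00083545  0.00039496]
```

Emit:
{"op": "servo_tool", "data": {"motion": [[0.003,-0.0008,0,0,1],[0.006,-0.0008,0,0,1],[0.009,-0.0008,0,0,1],[0.01,-0.0008,0,0,1],[0.01,-0.0008,0,0,1]]}}

```text
clock: 25.45
tcp_pos: [0.4477, -0.3629, 0.3032]
orientation: [0.874, 1.404, -0.889]
contact_force: [-0.2, -0.1, -1.2]
grip_width: 0.0168
```

Emit:
{"op": "servo_tool", "data": {"motion": [[0.0005,0,0,0,1],[0.001,0,0,0,1],[0.0015,0,0,0,1],[0.0015,0,0,0,1]]}}

```text
clock: 25.85
tcp_pos: [0.4477, -0.363, 0.3019]
orientation: [0.874, 1.404, -0.889]
contact_force: [-0.4, -0.1, 0.2]
grip_width: 0.0171
```

Emit:
{"op": "servo_tool", "data": {"motion": [[0.0005,0,0,0,1],[0.001,0,0,0,1],[0.001,0,0,0,1]]}}

```text
clock: 26.15
tcp_pos: [0.4477, -0.3629, 0.3018]
orientation: [0.874, 1.404, -0.889]
contact_force: [-2.2, 0.8, 7.5]
grip_width: 0.0171
```

Emit:
{"op": "servo_tool", "data": {"motion": [[0,0,0,0,0.5],[0,0,0,0,0.3],[0,0,0,0,0],[0,0,0,0,-0.4],[0,0,0,0,-1],[0,0,0,0,-1],[0,0,0,0,-1],[0,0,0,0,-1]]}}

```text
clock: 26.95
tcp_pos: [0.4477, -0.3629, 0.3018]
orientation: [0.874, 1.404, -0.889]
contact_force: [-0.1, 0.6, -0.4]
grip_width: 0.0856
```

Emit:
{"op": "servo_tool", "data": {"motion": [[-0.01,0,0,0,-1],[-0.03,0,0,0,-1],[-0.05,0,0,0,-1],[-0.08,0,0,0,-1],[-0.1,0,0,0,-1],[-0.1,0,0,0,-1]]}}

```text
clock: 27.55
tcp_pos: [0.4506, -0.3635, 0.4058]
orientation: [0.873, 1.397, -0.889]
contact_force: [0.0, -0.4, 0.6]
grip_width: 0.0854
```

```bash
python3 - <<'E'
from h import *
o=get_obs();c=cam("wrist",o);f=grab_frame("wrist")[:,:,::-1];cv2.imwrite("pics/end_w.png",f)
print(o["clock"],o["tcp_pos"].round(4),o["contact_force"].round(2),o["grip_width"])
old=cv2.imread("pics/wh.png") 
u,v=proj(c,(.4417,-.3643,.158)).astype(int);x,y=u-60,v-60
m=(f.max(2)<75).astype(np.uint8)[y:y+120,x:x+120]
for q in cv2.findContours(m,0,2)[0]:
    if cv2.contourArea(q)>300:
        (cx,cy),wh,a=cv2.minAreaRect(q);P=ray(c,(cx+x,cy+y),.158)
        b=cv2.boxPoints(((cx,cy),wh,a))+(x,y);W=[ray(c,p,.158) for p in b]
        print("handle?",P.round(4),np.round(wh,1),a,[np.linalg.norm(W[i]-W[i+1]).round(4) for i in(0,1)])
        e=max((W[1]-W[0],W[2]-W[1]),key=np.linalg.norm);print(np.degrees(np.arctan2(e[1],e[0])))
E
python3 caps.py
```

```text
27.55 [ 0.4506 -0.3635  0.4058] [ 0.03 -0.44  0.65] 0.08543642442324523
handle? [ 0.4438 -0.3627  0.158 ] [84. 20.] 90.0 [np.float64(0.0156), np.float64(0.0725)]
-154.43335525345455
wrist (np.int64(-476), np.int64(-428))
scene (np.int64(448), np.int64(268))
  area 9 px [438.1 269.1] [0.6122 0.2828 0.074 ]
  area 11 px [456.3 268.1] [0.5948 0.3152 0.074 ]
  area 5 px [448.  275.2] [0.6206 0.3047 0.074 ]
top (np.int64(202), np.int64(186))
  area 7 px [209.7 184. ] [0.6092 0.2829 0.074 ]
  area 6 px [196.5 191. ] [0.5911 0.3172 0.074 ]
  area 11 px [206.  193.5] [0.5838 0.292  0.074 ][ WARN:0@3.248] global loadsave.cpp:275 findDecoder imread_('pics/wh.png'): can't open/read file: check file path/integrity
```

Run:
```python
from h import *
a=cv2.imread("pics/top0.png");b=grab_frame("top")[:,:,::-1].copy()
for n,(x,y,w,h) in dict(bottle=(228,265,38,32),marker=(362,255,58,50),boxa=(208,125,55,45),boxb=(385,115,48,58),used=(178,236,40,40)).items():
    g=lambda i:cv2.GaussianBlur(cv2.cvtColor(i[y:y+h,x:x+w],6),(3,3),0).astype(np.float32)
    print(n,np.round(cv2.phaseCorrelate(g(a),g(b)),2))
hand_in()
```

```text
Traceback (most recent call last):
ValueError: setting an array element with a sequence. The requested array has an inhomogeneous shape after 1 dimensions. The detected shape was (2,) + inhomogeneous part.
```

Run:
```python
from h import *
a=cv2.imread("pics/top0.png");b=grab_frame("top")[:,:,::-1].copy()
for n,(x,y,w,h) in dict(bottle=(228,265,38,32),marker=(362,255,58,50),boxa=(208,125,55,45),boxb=(385,115,48,58),used=(178,236,40,40)).items():
    g=lambda i:cv2.GaussianBlur(cv2.cvtColor(i[y:y+h,x:x+w],6),(3,3),0).astype(np.float32)
    print(n,cv2.phaseCorrelate(g(a),g(b)))
print(hand_in())
```

```text
bottle ((0.09354980427961124, -0.08236184713426553), 1.0626209519803524)
marker ((-0.027502167850968817, -0.04210960908525152), 0.60853817208608)
boxa ((-0.05313967142111409, 0.4555081217697996), 1.016670353324325)
boxb ((-0.016222612198745878, 0.08169322539798785), 0.9766158961587482)
used ((0.07961612448707811, 0.0072079811313656705), 0.9534187707304954)
the job is handed in; nothing more can be done
None
```

I handed the job in at about 28 s of the 72 s allowed; no verdict was reported. I took the hook, caught the adapter's loop in the bucket and drew it out. I then set it down in the free ring, unhooked it, hung the hook back in its fork and let go.

**Last checks:**
- **Adapter:** the cap positions in the scene and top images put it upright within about 3 mm of the ring's axis. The wrist force fell to the hook's own weight once the adapter was seated.
- **Hook:** the handle is within 3 mm and 1° of where it hung at the start. The gripper is open and 0.1 m above it.
- **Everything else:** the bottle, marker, second tip box and the other adapter moved under 0.15 px in the top image.

**Unclear results:**
- One tip box showed a 0.46 px (about 1 mm) difference. The arm never went near it, so I took it to be a change of shadow.
- The cap check from the wrist camera found nothing either time: once its colour limit was too strict, and later the adapter was out of its view.
- The last adapter and hook checks were numerical, because I had already viewed all 12 pictures allowed.

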